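Close and bolt the germination case

ROBOT

A 6-joint arm with a two-finger parallel gripper is mounted at the origin on the work surface. World frame = base frame: x ahead of the robot, y to its left, z up, the work surface at z = 0. Lengths are in m, angles in rad, forces in N, time in s.
With the tool pointing down it reaches from about 0.425 to 0.95 m from the base axis. Payload 3.5 kg.
Tool frame: the origin (TCP) lies where the fingers leave the gripper's body, on its centre line; the fingertips stand 73 mm ahead of it and the grasp point (between the pads) lies 54 mm ahead of it; z points along the fingers, y is the direction in which the jaws open and shut (so a half turn about z gives the same grasp; the last joint's range is limited). The gripper opens to 85 mm and grips with 20 to 120 N. Pads are 22 mm wide; open, the fingers measure 114 mm over their backs; the gripper's body (76 mm by 85 mm) begins 54 mm behind the grasp point. The pads swing forward as they close: fully open they stand 13 mm farther back than shut.
Start: joints at [-1.379, 0.286, 1.577, -0, 1.279, -0.15], TCP at [0.226, -0.636, 0.304] pointing down, gripper open.
Joint ranges: [-2.77, 2.77], [-0.9, 2.22], [0.21, 2.48], [-1.53, 4.67], [0.24, 2.81], [-2.84, 2.84]. Speed limits (rad/s): [2.79, 2.79, 3.14, 3.14, 3.14, 3.14].

INTERFACE

Orientations are given as a unit quaternion [x, y, z, w].
In Python, from plant import sense, snapshot, get_calibration, ticket gives the robot as it stands.
- The arm moves only by the tool move_arm, never from a script. Its argument "increments" is a list of rows, each an object of numbers: "x", "y", "z": the shift along the tool's x, y, z in mm; "ax", "ay", "az": the turn, a rotation vector about the tool's x, y, z in rad; "hand": the finger opening in mm, from 0 to 85.4. A call has 1 to 8 rows; each row is the pose to reach, as a shift and turn from the pose commanded when the call began, along the tool's axes at that moment; what a row does not reach only later rows make up. A row lasts 1/12 s, in which the tool goes at most 41.7 mm and 7.16 degrees, less where a joint would pass 70% of its speed; a pose out of reach is approached as far as the arm can. A call with a gripper value outside its range is refused whole. The fingers move at their own pace and stop on an object; the grip force is fixed at half the most. Time passes only in rows, so rows that repeat a pose let the fingers close. It gives the time, the measured TCP pose, the force and the opening at its end, in the units of the state.
- sense(): the state, without advancing time (a new reading comes with each control period).
- snapshot(name): name is "scene" or "top"; returns the picture (400x640x3 uint8, blue, green, red); there is no depth.
- get_calibration(name): a dict with "vertical_fov" (degrees; the focal length in pixels is half the picture's height over the tangent of half this angle, whatever the lens; pixels are square), "cx", "cy" (the principal point, pixels), "R" (3x3) and "t" (3): a world point X has camera coordinates R X + t. Camera axes: x right, y down, z forward; pixel columns grow to the right and rows downward; lengths in m; the calibration is good to about 2 mm. A picture is of the moment at which its call begins. get_calibration takes no time and is no camera call.
- ticket.finish_job(): hands the job in, once; it reports no verdict.
The state is a dict: "t": time; "q": joint angles; "dq": joint speeds; "tau": joint torques, N m; "tcp_pos": TCP position; "eef_rot": TCP orientation; "force": force on the tool from outside, world axes, zero at the start; "moment": the same for the moment, N m; "width": finger opening in m.
Only numpy, scipy, OpenCV 4.12 (cv2) and the standard library are available. Lean on these libraries where they do the work, as an engineer would, in place of code of your own. Each camera call takes 0.05 s, during which the arm holds its last target. There are 200 camera calls.

TASK

Close up the germination case: push its open lid down with the fingertips until it lies shut on the case, then push both bolts on the lid outward, fully home into their keeper blocks. Only push: do not lift the lid or take hold of it from below, do not shoot a bolt before the lid is down, and leave the two tubes, the pot and the wooden tamper standing or lying where they are.

Things in the scene. Friction and masses are not known exactly. Their poses are not given: they have to be found in the camera images.
- case: Low wooden seed case fixed to the bench, 240 (x) x 330 (y) x 110 mm high, yellow tubes inside. Origin: centre of its underside. x points from front (robot side) to back, y to its left end. Dark keeper blocks on the outside of both ends near the front stand up to 153 mm; inner faces 165 mm left and right of the middle. The lid's hinge line is along y at x = +120, z = +110 mm in this frame.
- lid (a joint): Lid angle (rad): 0 = shut on the rim; grows as its front edge goes up and back. Wooden frame 245 mm from hinge to front edge, 320 wide, 15 thick, clear window, solid 50 mm front rail. Shut, its upper face is 125 mm above the bench. Stiff hinge (1.2 N m friction): it stays where left; roughly 2 to 6 N down on the front rail moves it.
- lid_front (a point): Point on the upper (outer) face of the lid in the middle of the front rail, 218 mm from the hinge line; a good place to push. Moves with the lid: x points towards the hinge, y to the left, z out of the upper face. The bolts lie on the same rail, left and right of it.
- bolt_left (a joint): Travel (m) of the left (+y) bolt on the lid: 0 = fully home, its rod tip inside the left keeper block; 0.045 = fully drawn, towards the middle of the lid. It slides along the lid's y with about 2 N of friction and a hard stop at each end, and starts drawn.
- bolt_right (a joint): The same for the right (-y) bolt: 0 = fully home in the right keeper block, 0.045 = drawn towards the middle of the lid.
- bolt_left_stud (a point): On the axis of the left bolt's stud, an upright steel pin 14 mm in diameter, 4 to 34 mm above the lid's upper face (the point: 19 mm above), 112 mm left of the lid's middle when home. Outward of it: the bolt's 10 mm rod in two steel staples, in line with lid_front along y. Inward the rail is free but for a 2 mm base plate.
- bolt_right_stud (a point): The same point on the right bolt's stud; it is 112 mm right of the middle of the lid when the bolt is home.
- tube_a: Bystander: empty yellow plastic seedling tube, 42 mm across the mouth, 100 mm high, standing on the bench on the left of the case. Origin: centre of its underside.
- tube_b: Bystander: the same kind of tube, standing on the right of the case.
- pot: Bystander: black plastic plant pot, 98 mm across, 90 mm high, standing to the right of the case. Origin: centre of its underside.
- tamper: Bystander: wooden soil tamper, a board 100 x 55 x 18 mm with a small handle on top, 48 mm high in all, lying to the left of the case. Origin: centre of its underside.

How it is judged:
On the way, in this order (a step that is already met when the one before it is completed fails the run):
1. the lid has been pushed shut while both bolts are still drawn (value of joint lid below 0.04 rad and value of joint each of bolt_left, bolt_right above 0.012 m), for 0.1 s.
2. both bolts have been pushed home with the lid shut (value of joint lid below 0.04 rad and value of joint each of bolt_left, bolt_right below 0.005 m), for 0.2 s.
At the end, for the whole second after the job is handed in: The lid is shut (within 0.04 rad), both bolts are home (within 5 mm), and the two tubes, the pot and the tamper are within 30 mm of where they began and not tipped (within 0.2 rad) (all of step 2 and distance of each of tube_a, tube_b, pot, tamper from where it was at the start of the episode below 0.03 m and angle between each of tube_a, tube_b, pot, tamper's own z axis and vertical below 0.2 rad); the robot touches nothing.
It fails at once if the lid is raised instead of pushed down (opened beyond 1.12 rad) (value of joint lid above 1.12 rad).
It fails at once if the fingers lift or grip the lid by the underside of its frame (over 2 N on the lowest 4 mm of the frame) (contact force between the fingers and lid_c0 above 2 N or contact force between the fingers and lid_c1 above 2 N or contact force between the fingers and lid_c2 above 2 N).
It fails at once if a bolt is shot (less than 12 mm from home) while the lid is still open (value of joint lid above 0.08 rad and value of joint any of bolt_left, bolt_right below 0.012 m).
It fails at once if a bystander is lifted, carried or pushed away (moved more than 30 mm) or tipped over (distance of any of tube_a, tube_b, pot, tamper from where it was at the start of the episode above 0.03 m or angle between any of tube_a, tube_b, pot, tamper's own z axis and vertical above 0.5 rad).
It also fails if it takes over 48 s, if anything falls off the work surface, if the arm or the gripper's body presses on something with over 40 N, if the wrist force passes 120 N, or if a joint passes its speed limit or range.

## Working session

There is one attempt and no reset: what is moved stays moved. The work goes in short steps, Python scripts to look and compute and a tool call to move; the robot and the scene stay as the last step left them, time stands still between calls to the robot, and variables do not carry over. Pictures are saved under pics/ and viewed, about 8 in all and at most 12, crops included, and the job is handed in when it is done.

Besides the shell and the picture viewer there is one more tool, called after ">>>" by a JSON object that holds its "api" and its "payload". move_arm: Moves the arm, as the interface text tells. Its arguments: {"type":"object","properties":{"increments":{"type":"array","items":{"type":"object","properties":{"x":{"type":"number"},"y":{"type":"number"},"z":{"type":"number"},"ax":{"type":"number"},"ay":{"type":"number"},"az":{"type":"number"},"hand":{"type":"number"}}}}},"required":["increments"]}

```bash
mkdir -p pics; python3 - <<'E'
from plant import sense,snapshot,get_calibration
import cv2
for n in("scene","top"):
    cv2.imwrite(f"pics/{n}0.png",snapshot(n)); c=get_calibration(n); print(n,c)
s=sense(); print({k:s[k] for k in("t","tcp_pos","eef_rot","force","width")})
E
```

```text
scene {'vertical_fov': 42.406258303137804, 'cx': 311.52076113961357, 'cy': 203.86449122271537, 'R': array([[ 0.99732957,  0.07239024,  0.00966364],
       [ 0.07166715, -0.94461481, -0.32026032],
       [-0.01405531,  0.32009765, -0.94728029]]), 't': array([-0.6224566 ,  0.01731237,  1.12746069])}
top {'vertical_fov': 48.231859010371025, 'cx': 315.92579854159453, 'cy': 202.29777247918244, 'R': array([[-0.01499896, -0.99984381,  0.00934816],
       [-0.9957808 ,  0.01409023, -0.0906756 ],
       [ 0.09052972, -0.01066876, -0.99583661]]), 't': array([0.03868135, 0.6094364 , 0.93413718])}
{'t': 0.1, 'tcp_pos': array([ 0.22619752, -0.63549786,  0.30264647]), 'eef_rot': array([ 9.85429634e-01,  1.70080053e-01, -3.05074973e-05, -1.10089065e-03]), 'force': array([-1.45128673, -0.2240579 ,  0.02665457]), 'width': 0.08542546427268524}
```

View pics/scene0.png

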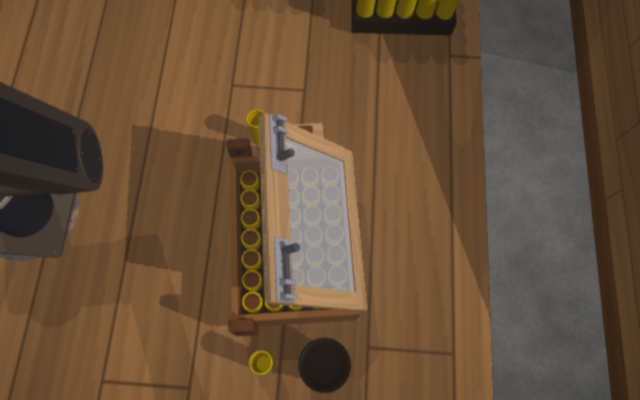

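View pics/top0.png

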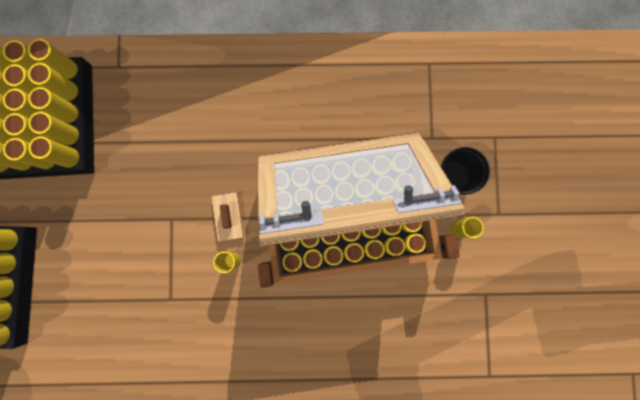

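The lid stands partly open, with its studs at about (306,208) and (408,190) in the top view. The keepers are at (265,273) and (450,246). I'll enlarge both views to measure these.

```bash
python3 - <<'E'
import cv2
a=cv2.imread("pics/top0.png")[120:300,200:500]
cv2.imwrite("pics/topc.png",cv2.resize(a,None,fx=2.6,fy=2.6,interpolation=cv2.INTER_CUBIC))
a=cv2.imread("pics/scene0.png")[100:400,210:400]
cv2.imwrite("pics/scenec.png",cv2.resize(a,None,fx=2,fy=2,interpolation=cv2.INTER_CUBIC))
E
```

```text
(no output)
```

View pics/topc.png

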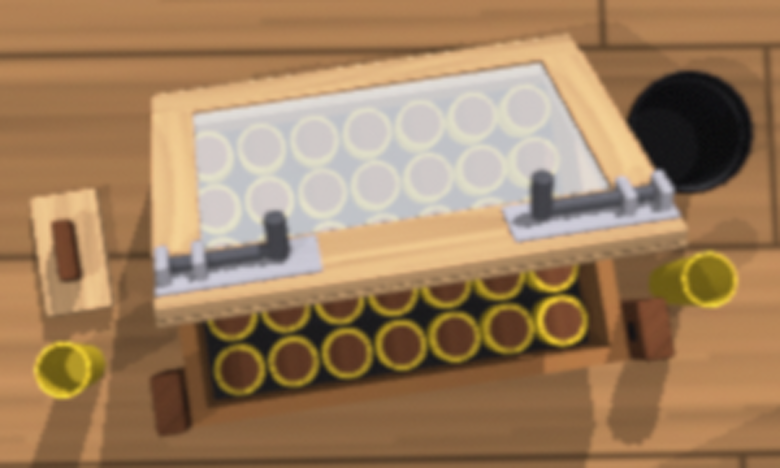

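View pics/scenec.png

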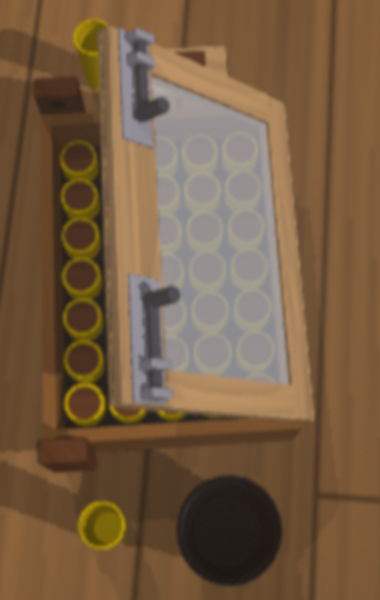

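Both crops are clear enough for a fit: lid corners and stud tops are visible in each. I'll solve for case x, y, yaw and the lid angle.

```bash
cat >h.py <<'E'
import numpy as np
from plant import get_calibration
def proj(n,X):
    c=get_calibration(n); f=200/np.tan(np.radians(c["vertical_fov"]/2))
    p=np.atleast_2d(X)@c["R"].T+c["t"]; return p[:,:2]/p[:,2:]*f+[c["cx"],c["cy"]]
def case2w(P,x,y,yaw):
    c,s=np.cos(yaw),np.sin(yaw); return np.atleast_2d(P)@np.array([[c,-s,0],[s,c,0],[0,0,1]]).T+[x,y,0]
def lid(P,x,y,yaw,a): # P: (s from hinge, y, h above underside)
    P=np.atleast_2d(P); s,yy,h=P.T
    return case2w(np.c_[.12-s*np.cos(a)+h*np.sin(a),yy,.11+s*np.sin(a)+h*np.cos(a)],x,y,yaw)
E
python3 - <<'E'
from h import *
from scipy.optimize import least_squares
L=np.array([[0,.16,.015],[0,-.16,.015],[.245,.16,.015],[.245,-.16,.015],[.218,.067,.049],[.218,-.067,.049]])
T=np.array([[152,95],[572,37],[156,307],[684,233],[274,217],[542,177]])/2.6+[200,120]
S=np.array([[285,103],[312,418],[112,27],[120,405],[160,105],[173,293]])/2+[210,100]
def r(p): return np.r_[(proj("top",lid(L,*p))-T),(proj("scene",lid(L,*p))-S)].ravel()
o=least_squares(r,[.6,0,0.1,.7],loss="soft_l1")
print(o.x); print(r(o.x).reshape(-1,2).round(1))
p=o.x
print("lid_front",lid([.218,0,.015],*p),"studs",lid(L[4:],*p), "shut studs",lid(L[4:],*p[:3],0))
K=case2w([[-.09,.165,.153],[-.09,-.165,.153]],*p[:3]); print("keeper",K,proj("top",K),proj("scene",K))
# bystanders (top view mouths z=.1)
c=get_calibration("top"); f=200/np.tan(np.radians(c["vertical_fov"]/2))
for n,u,v,z in(("tubeA",224,262,.1),("tubeB",471,228,.1),("pot",465,171,.09),("tamper",227,217,.02)):
    d=c["R"].T@[(u-c["cx"])/f,(v-c["cy"])/f,1]; o=-c["R"].T@c["t"]; print(n,(o+d*(z-o[2])/d[2]).round(3))
E
```

```text
[ 0.58534659 -0.03346691  0.1295998   0.83195074]
[[-0.  -0.7]
 [-0.9 -1.2]
 [-1.3  0.3]
 [ 1.8 -1.2]
 [ 9.6 -2. ]
 [-7.2  1. ]
 [-0.8  0.5]
 [-0.   2.1]
 [-2.4 -1.3]
 [-0.5 -0. ]
 [ 1.6  8.3]
 [-1.1 -6.3]]
lid_front [[ 0.5697583  -0.03549854  0.28125726]] studs [[ 0.58602299  0.03418788  0.30415404]
 [ 0.60334079 -0.09868836  0.30415404]] shut studs [[ 0.47950955  0.02030595  0.159     ]
 [ 0.49682735 -0.11257029  0.159     ]]
keeper [[ 0.4747772   0.11851799  0.153     ]
 [ 0.51742551 -0.20871453  0.153     ]] [[269.53421068 269.82104337]
 [445.53717268 243.9074935 ]] [[240.89087882 148.12133798]
 [243.39563478 318.81252946]]
tubeA [0.488 0.213 0.1  ]
tubeB [ 0.548 -0.277  0.1  ]
pot [ 0.664 -0.273  0.09 ]
tamper [0.581 0.222 0.02 ]
```

Fit is good (1–2 px on the corners). The lid is at 0.83 rad, and the bolts look drawn by about 33 mm. Next I rise, align the tool with the lid and close the fingers.

>>> {"api": "move_arm", "payload": {"increments": [{"z":-40,"az":0.1,"hand":0},{"z":-80,"az":0.212,"hand":0},{"z":-120,"az":0.212,"hand":0},{"z":-147,"az":0.212,"hand":0},{"z":-147,"az":0.212,"hand":0}]}}

```text
schema error: expected keys x, y, z, ax, ay, az, hand
```

>>> {"api": "move_arm", "payload": {"increments": [{"x":26,"y":-32},{"x":52,"y":-64},{"x":78,"y":-96},{"x":104,"y":-128},{"x":130,"y":-160},{"x":156,"y":-192},{"x":182,"y":-224},{"x":182,"y":-224}]}}

```text
schema error: expected keys x, y, z, ax, ay, az, hand
```

>>> {"api": "move_arm", "payload": {"increments": [{"x":0,"y":0,"z":-40,"ax":0,"ay":0,"az":0.1,"hand":0},{"x":0,"y":0,"z":-80,"ax":0,"ay":0,"az":0.212,"hand":0},{"x":0,"y":0,"z":-120,"ax":0,"ay":0,"az":0.212,"hand":0},{"x":0,"y":0,"z":-147,"ax":0,"ay":0,"az":0.212,"hand":0},{"x":0,"y":0,"z":-147,"ax":0,"ay":0,"az":0.212,"hand":0}]}}

```text
t: 0.52
tcp_pos: [0.2265, -0.6368, 0.4603]
eef_rot: [0.998, 0.065, 0.001, 0.007]
force: [0.1, -0.4, 1.5]
width: 0.0255
```

>>> {"api": "move_arm", "payload": {"increments": [{"x":26,"y":-32,"z":0,"ax":0,"ay":0,"az":0,"hand":0},{"x":52,"y":-64,"z":0,"ax":0,"ay":0,"az":0,"hand":0},{"x":78,"y":-96,"z":0,"ax":0,"ay":0,"az":0,"hand":0},{"x":104,"y":-128,"z":0,"ax":0,"ay":0,"az":0,"hand":0},{"x":130,"y":-160,"z":0,"ax":0,"ay":0,"az":0,"hand":0},{"x":156,"y":-192,"z":0,"ax":0,"ay":0,"az":0,"hand":0},{"x":182,"y":-224,"z":0,"ax":0,"ay":0,"az":0,"hand":0},{"x":208,"y":-256,"z":0,"ax":0,"ay":0,"az":0,"hand":0}]}}

```text
t: 1.18
tcp_pos: [0.3999, -0.3531, 0.4497]
eef_rot: [0.998, 0.065, -0.0, -0.001]
force: [0.6, -0.1, 0.6]
width: 0.0001
```

>>> {"api": "move_arm", "payload": {"increments": [{"x":26,"y":-32,"z":0,"ax":0,"ay":0,"az":0,"hand":0},{"x":52,"y":-64,"z":0,"ax":0,"ay":0,"az":0,"hand":0},{"x":78,"y":-96,"z":0,"ax":0,"ay":0,"az":0,"hand":0},{"x":104,"y":-128,"z":0,"ax":0,"ay":0,"az":0,"hand":0},{"x":130,"y":-160,"z":0,"ax":0,"ay":0,"az":0,"hand":0},{"x":156,"y":-192,"z":0,"ax":0,"ay":0,"az":0,"hand":0},{"x":182,"y":-224,"z":0,"ax":0,"ay":0,"az":0,"hand":0},{"x":208,"y":-256,"z":0,"ax":0,"ay":0,"az":0,"hand":0}]}}

```text
t: 1.85
tcp_pos: [0.573, -0.0723, 0.4498]
eef_rot: [0.998, 0.065, -0.001, -0.0]
force: [-0.1, -0.6, 0.2]
width: 0.0003
```

>>> {"api": "move_arm", "payload": {"increments": [{"x":26,"y":-32,"z":0,"ax":0,"ay":0,"az":0,"hand":0},{"x":35,"y":-38,"z":0,"ax":0,"ay":0,"az":0,"hand":0},{"x":35,"y":-38,"z":0,"ax":0,"ay":0,"az":0,"hand":0},{"x":35,"y":-38,"z":0,"ax":0,"ay":0,"az":0,"hand":0}]}}

```text
t: 2.18
tcp_pos: [0.6022, -0.032, 0.4496]
eef_rot: [0.998, 0.065, -0.001, 0.0]
force: [0.2, -0.3, -0.5]
width: -0.0
```

```bash
python3 - <<'E'
from h import *
import cv2
from plant import sense,snapshot
p=[.5853,-.0335,.1296]
a=snapshot("top")[100:320,180:500]; b=snapshot("scene")[80:360,180:420]
cv2.imwrite("pics/1.png",np.hstack([cv2.resize(a,(480,330)),cv2.resize(b,(283,330))]))
s=sense(); print(s["t"],s["tcp_pos"],s["q"].round(2),proj("top",s["tcp_pos"]-[0,0,.073]),proj("scene",s["tcp_pos"]-[0,0,.073]))
c,sn=np.cos(p[2]),np.sin(p[2])
for an in(.83,.7,.6,.5,.4,.3,.2,.1,0):
    w=lid([.222,0,.015],*p,an)[0]+[.011*c,.011*sn,.073]-s["tcp_pos"]
    print(an,"tool mm",(1000*np.array([w[0]*c+w[1]*sn,w[0]*sn-w[1]*c,-w[2]])).round())
E
```

```text
2.2833 [ 0.60178205 -0.03333445  0.45034897] [-0.22  0.05  1.58 -0.    1.51  1.22] [[364.38635464 184.45246532]] [[297.06927536 184.00730815]]
0.83 tool mm [-24.  -2.  93.]
0.7 tool mm [-45.  -2. 113.]
0.6 tool mm [-60.  -2. 130.]
0.5 tool mm [-73.  -2. 148.]
0.4 tool mm [-84.  -2. 167.]
0.3 tool mm [-93.  -2. 187.]
0.2 tool mm [-100.   -2.  209.]
0.1 tool mm [-105.   -2.  230.]
0 tool mm [-107.   -2.  252.]
```

View pics/1.png

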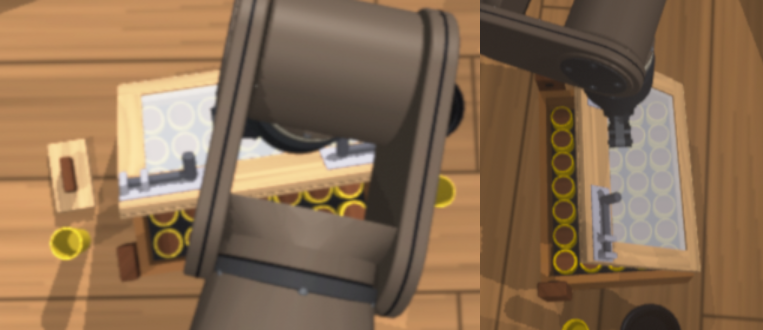

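The fingers are above the lid, just behind the rail and midway between the studs, as computed. I'll descend to the arc start and push along it.

>>> {"api": "move_arm", "payload": {"increments": [{"x":-12,"y":-2,"z":30,"ax":0,"ay":0,"az":0,"hand":0},{"x":-24,"y":-2,"z":60,"ax":0,"ay":0,"az":0,"hand":0},{"x":-24,"y":-2,"z":80,"ax":0,"ay":0,"az":0,"hand":0},{"x":-24,"y":-2,"z":93,"ax":0,"ay":0,"az":0,"hand":0},{"x":-34,"y":-2,"z":103,"ax":0,"ay":0,"az":0,"hand":0},{"x":-45,"y":-2,"z":113,"ax":0,"ay":0,"az":0,"hand":0},{"x":-45,"y":-2,"z":113,"ax":0,"ay":0,"az":0,"hand":0}]}}

```text
t: 2.87
tcp_pos: [0.5559, -0.0371, 0.3365]
eef_rot: [0.998, 0.064, -0.001, -0.0]
force: [-0.4, 0.5, -0.2]
width: -0.0003
```

>>> {"api": "move_arm", "payload": {"increments": [{"x":-8,"y":0,"z":9,"ax":0,"ay":0,"az":0,"hand":0},{"x":-15,"y":0,"z":17,"ax":0,"ay":0,"az":0,"hand":0},{"x":-22,"y":0,"z":26,"ax":0,"ay":0,"az":0,"hand":0},{"x":-28,"y":0,"z":35,"ax":0,"ay":0,"az":0,"hand":0},{"x":-34,"y":0,"z":45,"ax":0,"ay":0,"az":0,"hand":0},{"x":-39,"y":0,"z":54,"ax":0,"ay":0,"az":0,"hand":0}]}}

```text
t: 3.37
tcp_pos: [0.5184, -0.0416, 0.2835]
eef_rot: [0.998, 0.065, 0.0, 0.0]
force: [1.2, -1.0, 2.0]
width: 0.0001
```

>>> {"api": "move_arm", "payload": {"increments": [{"x":-5,"y":0,"z":10,"ax":0,"ay":0,"az":0,"hand":0},{"x":-9,"y":0,"z":20,"ax":0,"ay":0,"az":0,"hand":0},{"x":-13,"y":0,"z":31,"ax":0,"ay":0,"az":0,"hand":0},{"x":-16,"y":0,"z":42,"ax":0,"ay":0,"az":0,"hand":0},{"x":-18,"y":0,"z":52,"ax":0,"ay":0,"az":0,"hand":0},{"x":-20,"y":0,"z":62,"ax":0,"ay":0,"az":0,"hand":0},{"x":-22,"y":0,"z":72,"ax":0,"ay":0,"az":0,"hand":0},{"x":-22,"y":0,"z":72,"ax":0,"ay":0,"az":0,"hand":0}]}}

```text
t: 4.03
tcp_pos: [0.4953, -0.0433, 0.2088]
eef_rot: [0.998, 0.065, -0.002, -0.001]
force: [-0.6, 0.0, -0.1]
width: 0.0002
```

>>> {"api": "move_arm", "payload": {"increments": [{"x":0,"y":0,"z":4,"ax":0,"ay":0,"az":0,"hand":0},{"x":0,"y":0,"z":8,"ax":0,"ay":0,"az":0,"hand":0},{"x":0,"y":0,"z":11,"ax":0,"ay":0,"az":0,"hand":0},{"x":0,"y":0,"z":11,"ax":0,"ay":0,"az":0,"hand":0}]}}

```text
t: 4.37
tcp_pos: [0.497, -0.0439, 0.2005]
eef_rot: [0.998, 0.065, 0.0, -0.0]
force: [0.6, 0.1, -0.1]
width: -0.0001
```

```bash
python3 - <<'E'
import cv2,numpy as np
from plant import sense,snapshot
a=snapshot("top")[100:320,180:500]; b=snapshot("scene")[80:360,180:420]
cv2.imwrite("pics/2.png",np.hstack([cv2.resize(a,(450,309)),cv2.resize(b,(343,400))[:309]])) 
s=sense();print(s["tcp_pos"],s["force"])
E
```

```text
[ 0.49715554 -0.04391871  0.20100011] [0.45630716 0.7802038  0.10386566]
```

View pics/2.png

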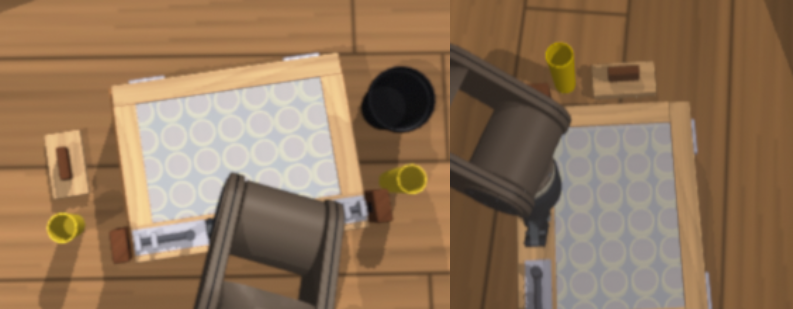

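The lid is nearly shut. The tip is about 3 mm above the shut level, so I'll press slightly further until force shows.

>>> {"api": "move_arm", "payload": {"increments": [{"x":0,"y":0,"z":2,"ax":0,"ay":0,"az":0,"hand":0},{"x":0,"y":0,"z":3,"ax":0,"ay":0,"az":0,"hand":0},{"x":0,"y":0,"z":4,"ax":0,"ay":0,"az":0,"hand":0},{"x":0,"y":0,"z":4,"ax":0,"ay":0,"az":0,"hand":0}]}}

```text
t: 4.8
tcp_pos: [0.4973, -0.044, 0.1976]
eef_rot: [0.998, 0.065, 0.0, 0.0]
force: [0.1, 0.0, 4.1]
width: -0.0003
```

>>> {"api": "move_arm", "payload": {"increments": [{"x":0,"y":0,"z":1,"ax":0,"ay":0,"az":0,"hand":0},{"x":0,"y":0,"z":2,"ax":0,"ay":0,"az":0,"hand":0},{"x":0,"y":0,"z":3,"ax":0,"ay":0,"az":0,"hand":0},{"x":0,"y":0,"z":3,"ax":0,"ay":0,"az":0,"hand":0}]}}

```text
t: 5.13
tcp_pos: [0.4975, -0.0441, 0.1975]
eef_rot: [0.998, 0.065, -0.0, 0.0]
force: [-8.2, 1.3, 17.7]
width: 0.0001
```

Hard stop at 17.7 N with no further travel, so the lid is shut. Next: lift about 10 mm above the face, line up with the bolts (x −10) and approach the left stud.

>>> {"api": "move_arm", "payload": {"increments": [{"x":0,"y":0,"z":-14,"ax":0,"ay":0,"az":0,"hand":0},{"x":-10,"y":0,"z":-14,"ax":0,"ay":0,"az":0,"hand":0},{"x":-10,"y":-15,"z":-14,"ax":0,"ay":0,"az":0,"hand":0},{"x":-10,"y":-30,"z":-14,"ax":0,"ay":0,"az":0,"hand":0},{"x":-10,"y":-45,"z":-14,"ax":0,"ay":0,"az":0,"hand":0},{"x":-10,"y":-45,"z":-14,"ax":0,"ay":0,"az":0,"hand":0}]}}

```text
t: 5.63
tcp_pos: [0.4796, 0.001, 0.2067]
eef_rot: [0.998, 0.066, -0.001, -0.001]
force: [0.2, 1.1, 0.5]
width: 0.0002
```

```bash
python3 - <<'E'
import cv2,numpy as np
from plant import sense,snapshot
a=snapshot("top")[190:310,220:480]; b=snapshot("scene")[80:360,200:360]
cv2.imwrite("pics/3.png",np.hstack([cv2.resize(a,(520,240),interpolation=2),cv2.resize(b,(274,480))[:240]]))
cv2.imwrite("pics/3.png",np.hstack([cv2.resize(a,(520,240),interpolation=2),cv2.resize(b[:140],(274,240),interpolation=2)]))
s=sense();print(s["tcp_pos"],s["force"])
E
```

```text
[ 4.80392753e-01 -4.23255253e-04  2.07125692e-01] [ 0.16282636 -0.87079474  0.61902198]
```

View pics/3.png

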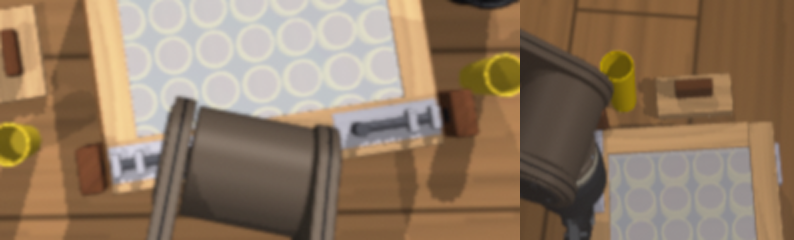

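The lid stays flat, with the right bolt still drawn (stud at about (401,254) in the full top picture). Now I push the left stud outward.

>>> {"api": "move_arm", "payload": {"increments": [{"x":0,"y":-6,"z":0,"ax":0,"ay":0,"az":0,"hand":0},{"x":0,"y":-12,"z":0,"ax":0,"ay":0,"az":0,"hand":0},{"x":0,"y":-18,"z":0,"ax":0,"ay":0,"az":0,"hand":0},{"x":0,"y":-24,"z":0,"ax":0,"ay":0,"az":0,"hand":0},{"x":0,"y":-30,"z":0,"ax":0,"ay":0,"az":0,"hand":0},{"x":0,"y":-35,"z":0,"ax":0,"ay":0,"az":0,"hand":0},{"x":0,"y":-38,"z":0,"ax":0,"ay":0,"az":0,"hand":0},{"x":0,"y":-38,"z":0,"ax":0,"ay":0,"az":0,"hand":0}]}}

```text
t: 6.4
tcp_pos: [0.4761, 0.0378, 0.2078]
eef_rot: [0.998, 0.065, -0.0, -0.0]
force: [0.7, 0.4, 0.5]
width: -0.0
```

>>> {"api": "move_arm", "payload": {"increments": [{"x":0,"y":-2,"z":0,"ax":0,"ay":0,"az":0,"hand":0},{"x":0,"y":-4,"z":0,"ax":0,"ay":0,"az":0,"hand":0},{"x":0,"y":-6,"z":0,"ax":0,"ay":0,"az":0,"hand":0},{"x":0,"y":-8,"z":0,"ax":0,"ay":0,"az":0,"hand":0},{"x":0,"y":-8,"z":0,"ax":0,"ay":0,"az":0,"hand":0}]}}

```text
t: 6.82
tcp_pos: [0.4752, 0.0452, 0.2079]
eef_rot: [0.998, 0.065, -0.0, -0.0]
force: [0.2, -0.8, -0.6]
width: -0.0001
```

>>> {"api": "move_arm", "payload": {"increments": [{"x":0,"y":-2,"z":0,"ax":0,"ay":0,"az":0,"hand":0},{"x":0,"y":-4,"z":0,"ax":0,"ay":0,"az":0,"hand":0},{"x":0,"y":-5,"z":0,"ax":0,"ay":0,"az":0,"hand":0},{"x":0,"y":-5,"z":0,"ax":0,"ay":0,"az":0,"hand":0}]}}

```text
t: 7.15
tcp_pos: [0.4751, 0.0466, 0.208]
eef_rot: [0.998, 0.066, 0.0, 0.005]
force: [0.9, -16.3, -2.7]
width: 0.0001
```

```bash
python3 - <<'E'
import cv2,numpy as np
from plant import sense,snapshot
from h import *
t=snapshot("top");sc=snapshot("scene")
cv2.imwrite("pics/4.png",np.hstack([cv2.resize(t[200:320,220:420],(400,240),interpolation=2),cv2.resize(sc[120:240,200:360],(320,240),interpolation=2)]))
s=sense();print(s["tcp_pos"],s["force"])
p=[.5853,-.0335,.1296]
for y in(.080,.112): print(proj("top",lid([.218,y,.049],*p,0)),proj("scene",lid([.218,y,.049],*p,0)))
E
```

```text
[0.47506189 0.04653065 0.20805259] [  0.14005898 -15.35614171  -1.92115639]
[[315.84002573 267.62979675]] [[236.86913159 187.7292035 ]]
[[298.54516792 270.18021685]] [[236.6879254  172.14724539]]
```

View pics/4.png

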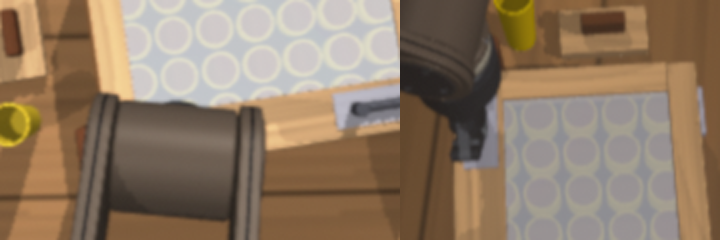

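Firm stop at 16 N with the tool centre 93 mm left of the middle, which agrees with the bolt being home. Now the right bolt, along the free middle of the rail.

>>> {"api": "move_arm", "payload": {"increments": [{"x":0,"y":10,"z":0,"ax":0,"ay":0,"az":0,"hand":0},{"x":0,"y":35,"z":0,"ax":0,"ay":0,"az":0,"hand":0},{"x":0,"y":65,"z":0,"ax":0,"ay":0,"az":0,"hand":0},{"x":0,"y":95,"z":0,"ax":0,"ay":0,"az":0,"hand":0},{"x":0,"y":125,"z":0,"ax":0,"ay":0,"az":0,"hand":0},{"x":0,"y":140,"z":0,"ax":0,"ay":0,"az":0,"hand":0},{"x":0,"y":147,"z":0,"ax":0,"ay":0,"az":0,"hand":0},{"x":0,"y":147,"z":0,"ax":0,"ay":0,"az":0,"hand":0}]}}

```text
t: 7.92
tcp_pos: [0.494, -0.0968, 0.2082]
eef_rot: [0.998, 0.064, 0.0, -0.0]
force: [0.1, 0.2, 0.7]
width: -0.0
```

>>> {"api": "move_arm", "payload": {"increments": [{"x":0,"y":6,"z":0,"ax":0,"ay":0,"az":0,"hand":0},{"x":0,"y":12,"z":0,"ax":0,"ay":0,"az":0,"hand":0},{"x":0,"y":18,"z":0,"ax":0,"ay":0,"az":0,"hand":0},{"x":0,"y":24,"z":0,"ax":0,"ay":0,"az":0,"hand":0},{"x":0,"y":30,"z":0,"ax":0,"ay":0,"az":0,"hand":0},{"x":0,"y":35,"z":0,"ax":0,"ay":0,"az":0,"hand":0},{"x":0,"y":40,"z":0,"ax":0,"ay":0,"az":0,"hand":0},{"x":0,"y":40,"z":0,"ax":0,"ay":0,"az":0,"hand":0}]}}

```text
t: 8.58
tcp_pos: [0.4989, -0.136, 0.2078]
eef_rot: [0.998, 0.064, 0.0, -0.0]
force: [0.5, 2.1, -1.6]
width: 0.0001
```

>>> {"api": "move_arm", "payload": {"increments": [{"x":0,"y":2,"z":0,"ax":0,"ay":0,"az":0,"hand":0},{"x":0,"y":4,"z":0,"ax":0,"ay":0,"az":0,"hand":0},{"x":0,"y":6,"z":0,"ax":0,"ay":0,"az":0,"hand":0},{"x":0,"y":6,"z":0,"ax":0,"ay":0,"az":0,"hand":0}]}}

```text
t: 8.92
tcp_pos: [0.4991, -0.1373, 0.2077]
eef_rot: [0.998, 0.064, -0.001, -0.006]
force: [-0.7, 17.5, 5.7]
width: -0.0001
```

Firm stop on the right, 92 mm out, symmetric with the left. Back off, rise and clear the view.

>>> {"api": "move_arm", "payload": {"increments": [{"x":0,"y":-12,"z":0,"ax":0,"ay":0,"az":0,"hand":0},{"x":0,"y":-12,"z":-40,"ax":0,"ay":0,"az":0,"hand":0},{"x":0,"y":-12,"z":-80,"ax":0,"ay":0,"az":0,"hand":0},{"x":0,"y":-12,"z":-120,"ax":0,"ay":0,"az":0,"hand":0},{"x":0,"y":-12,"z":-160,"ax":0,"ay":0,"az":0,"hand":0},{"x":0,"y":-12,"z":-200,"ax":0,"ay":0,"az":0,"hand":0},{"x":0,"y":-12,"z":-230,"ax":0,"ay":0,"az":0,"hand":0},{"x":0,"y":-12,"z":-230,"ax":0,"ay":0,"az":0,"hand":0}]}}

```text
t: 9.58
tcp_pos: [0.4992, -0.1306, 0.4476]
eef_rot: [0.998, 0.065, 0.007, 0.005]
force: [0.8, 0.1, 0.2]
width: -0.0003
```

>>> {"api": "move_arm", "payload": {"increments": [{"x":-15,"y":38,"z":0,"ax":0,"ay":0,"az":0,"hand":0},{"x":-30,"y":76,"z":0,"ax":0,"ay":0,"az":0,"hand":0},{"x":-45,"y":114,"z":0,"ax":0,"ay":0,"az":0,"hand":0},{"x":-60,"y":152,"z":0,"ax":0,"ay":0,"az":0,"hand":0},{"x":-75,"y":190,"z":0,"ax":0,"ay":0,"az":0,"hand":0},{"x":-90,"y":228,"z":0,"ax":0,"ay":0,"az":0,"hand":0},{"x":-105,"y":266,"z":0,"ax":0,"ay":0,"az":0,"hand":0},{"x":-105,"y":266,"z":0,"ax":0,"ay":0,"az":0,"hand":0}]}}

```text
t: 10.25
tcp_pos: [0.4255, -0.413, 0.4362]
eef_rot: [0.998, 0.061, -0.002, 0.001]
force: [-0.9, 0.7, -1.2]
width: -0.0001
```

```bash
python3 - <<'E'
import cv2,numpy as np
from plant import sense,snapshot
from h import *
t=snapshot("top");sc=snapshot("scene")
cv2.imwrite("pics/5.png",np.hstack([cv2.resize(t[130:300,200:500],(510,289),interpolation=2),cv2.resize(sc[100:390,210:390],(180,290))[:289]]))
s=sense();print(s["t"],s["tcp_pos"],s["force"])
p=[.5853,-.0335,.1296]
for y in(.080,.112,-.112,-.078): print(y,(proj("top",lid([.218,y,.049],*p,0))-[200,130])*1.7)
E
```

```text
10.35 [ 0.42733558 -0.40844168  0.43680283] [ 0.02589656 -0.70586738 -1.32855638]
0.08 [[196.92804373 233.97065447]]
0.112 [[167.52678547 238.30636865]]
-0.112 [[372.26585929 208.11411983]]
-0.078 [[341.34938381 212.67327848]]
```

View pics/5.png

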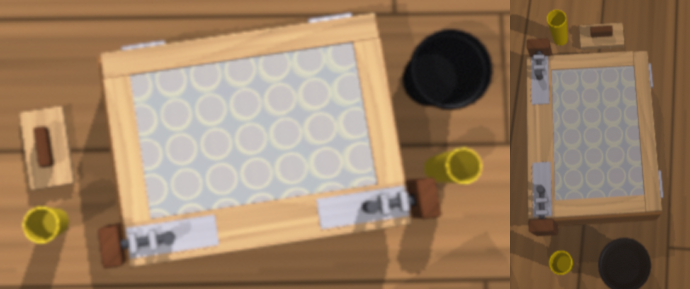

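The picture shows the lid flat and the stud tops at about (167,239) and (371,207). The home positions project to (167.5,238) and (372,208), so both bolts are home. The bystanders are unmoved.

```bash
python3 -c "
from plant import ticket
print(ticket.finish_job())"
```

```text
the job is handed in; nothing more can be done
None
```

The lid is shut, both bolts are home in their keeper blocks, and I handed the job in at about 10.4 s of the 48 s allowed. No verdict is reported.

- **Lid:** I pushed it down along its arc with the closed fingertips until it met a hard stop, at 17.7 N with no further travel. The tip was then about 124.5 mm above the bench, against 125 mm for a shut lid.
- **Bolts:** I pushed each stud outward to a firm stop, at 16 N on the left and 17.5 N on the right. In the last picture the stud tops lie within about 1 px of their computed home positions.
- **Bystanders:** By eye, the tubes, pot and tamper are upright and where they began. The arm is clear of everything, and the small force readings there are noise.
- **One disagreement:** The bolts first looked drawn by about 33 mm, not the stated 45 mm. That was still well above the 12 mm limit, so the order of steps held.

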